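Shut and latch the bobbin chest

TASK

One of the two tilt-out bins of the wooden bobbin chest has been left tipped open: push it back until it clicks fully home. Then lock it: pull the sprung knob on top of the chest up, turn it until its steel finger points across that bin, and let it snap down into that notch, so that the finger's tip stands in front of the bin's raised lip. Leave the other bin shut, and do not disturb the spool, pincushion, jar and tape measure on and beside the chest.

Things in the scene. Friction and masses are not known exactly. Their poses are not given: they have to be found in the camera images.
- chest: Open-fronted pale wooden chest, fixed, 260 mm wide (y), 158 mm deep (x), flat top 150 mm above the table. Origin on the table below the knob's axis; its -x is the front (to the robot), y to the robot's left, z up. Front edge at x = -48, back at +110 mm. Two equal tilt-out bins fill its front, centred at y = +64.5 and -64.5 mm.
- bin_work (a joint): Tilt of the bin left open, rad: 0 home, growing as its top tips to the front, stop 0.55. Which side it is on varies. It stays where left; 1 to 2 N at the lip moves it. A ball catch is met at about 0.10 rad; pushed past its peak at about 0.05 rad (about 3 to 5 N), it draws the bin home to 0 with a click.
- bin_work_lip (a point): Middle of the top edge (lip) of the front face of the open bin's wooden panel, 108 mm wide and 6 mm thick; moves with it. The bin pivots along the chest's y, 12 mm above the table and 45 mm before the chest's origin; the lip is 153 mm above the pivot, so 15 mm above the chest's top when home. Its y in the chest's frame tells the side.
- bin_shut (a joint): Tilt of the other bin, rad, same construction and sign; it starts home at 0 and must stay there.
- knob_grip (a point): Centre of the knob's grip: an upright black wing 42 mm long (along the finger), 14 mm thick, 34 mm tall, on a vertical axis over the chest's origin; 195 mm above the table when seated, the wing reaching 17 mm above and below. Under it a steel disc of 26 mm radius and a boss with the notches. Its own -x points along the finger.
- finger_tip (a point): Lower end of the pin (8 mm diameter) at the end of the knob's flat steel finger. The finger is 12 mm wide, 170 to 176 mm above the table when seated, 76.5 mm long from the knob's axis; the pin hangs to 154 mm above the table. In a side notch the pin stands 2 mm before that bin's panel, below its lip; in the middle notch it blocks neither bin.
- knob_lift (a joint): How far the knob is pulled up, m: 0 fully seated, upper stop at 0.016. A spring pulls it down: 5 N when seated, 10 to 11 N at the top. The knob can turn only when pulled up more than about 0.010.
- knob (a joint): Turn of the knob, rad, anticlockwise from above. 0 = finger straight to the front (chest's -x), where it starts. Notches at 0, +0.785 (finger across the bin on the chest's -y side) and -0.785 (across the bin on the +y side); stops at +-0.86. Let go within about 0.15 rad of a notch it snaps in (play about 0.04 rad); farther off it stays up on the teeth.
- spool: Wooden thread spool, 38 mm diameter, 40 mm tall, standing loose on the back of the chest's top; origin under its centre. Leave it.
- pincushion: Round pincushion, 64 mm diameter, 30 mm tall with pins to 44 mm, loose on the back of the chest's top; origin under its centre. Leave it.
- jar: Glass jar with a steel cap, 56 mm diameter, 75 mm tall, standing loose on the table beside the chest's left side; origin under its centre. Leave it.
- tape: Round tape measure, 50 mm diameter, 16 mm tall, lying loose on the table beside the chest's right side; origin under its centre. Leave it.

How it is judged:
On the way, in this order (a step that is already met when the one before it is completed fails the run):
1. the open bin is pushed home past its catch, with the knob still in the middle notch (value of joint bin_work below 0.03 rad and value of joint knob between -0.15 and 0.15 rad), for 0.2 s.
2. the knob is pulled up, with the bin home (value of joint knob_lift above 0.008 m and value of joint bin_work below 0.04 rad), for 0.1 s.
At the end, for the whole second after the job is handed in: Both bins are home (tilt under 0.03 rad), the knob is snapped fully down (lifted under 3 mm), at rest, and turned to the notch of the bin that was open (within 0.10 rad of +0.785 if that bin is on the chest's -y side, of -0.785 if on its +y side) (value of joint each of bin_work, bin_shut below 0.03 rad and value of joint knob_lift below 0.003 m and velocity of joint knob between -0.05 and 0.05 rad/s and ((y of bin_work_lip in the frame of chest below 0 m and value of joint knob between 0.685 and 0.885 rad) or (y of bin_work_lip in the frame of chest above 0 m and value of joint knob between -0.885 and -0.685 rad))); the robot touches nothing.
It fails at once if the other bin is tipped open (value of joint bin_shut above 0.08 rad).
It fails at once if the spool, pincushion, jar or tape measure is disturbed (moved more than 30 mm) (distance of any of spool, pincushion, jar, tape from where it was at the start of the episode above 0.03 m).
It also fails if it takes over 51 s, if anything falls off the work surface, if the arm or the gripper's body presses on something with over 40 N, if the wrist force passes 120 N, or if a joint passes its speed limit or range.

ROBOT

A 6-joint arm with a two-finger parallel gripper is mounted at the origin on the work surface. World frame = base frame: x ahead of the robot, y to its left, z up, the work surface at z = 0. Lengths are in m, angles in rad, forces in N, time in s.
With the tool pointing down it reaches from about 0.375 to 0.925 m from the base axis. Payload 5.7 kg.
Tool frame: the origin (TCP) lies on the mounting face of the last link; the fingertips stand 182 mm ahead of it and the grasp point (between the pads) lies 163 mm ahead of it; z points along the fingers, x is the direction in which the jaws open and shut, and the axes are right-handed (so a half turn about z gives the same grasp; the last joint's range is limited). The gripper opens to 88 mm and grips with 3 to 60 N. Pads are 20 mm wide; open, the fingers measure 115 mm over their backs; the gripper's body (75 mm by 178 mm) begins 61 mm behind the grasp point.
Start: joints at [-1.398, 0.359, 1.51, -0, 1.272, -0.115], TCP at [0.17, -0.575, 0.405] pointing down, gripper open.
Joint ranges: [-2.97, 2.97], [-1.01, 2.36], [0.21, 2.38], [-0.96, 4.11], [0.2, 2.71], [-2.98, 2.98]. Speed limits (rad/s): [2.39, 2.39, 3.14, 3.14, 3.14, 3.14].

INTERFACE

Orientations are given as a rotation vector (axis times angle).
In Python, from station import * gives the robot as it stands. Calls block until the motion is done:
- move_ptp(position, orientation): joint-space move of the TCP to a pose.
- move_l(position, rotation=None, velocity=0.15, guard=None): straight line of the TCP; rotation=None keeps the orientation; velocity is the mean speed in m/s. With guard (N) it stops when the force on the tool has changed by that much, and returns True; else False.
- move_j(angles): joint-space move.
- grip(opening, effort=None): finger opening in m; effort is the grip in N (None keeps the last); returns when the fingers have stopped.
- wait(seconds).
- solve_ik(position, orientation): joint angles nearest the present ones, or None.
- get_obs(): the state.
- camera(name): name is "scene" or "top" or "wrist"; returns the picture (384x512x3 uint8, blue, green, red); there is no depth.
- get_calibration(name): a dict with "intrinsics" (3x3 intrinsics, pixels), "xyz" and "rotation" of the camera in the world. Camera axes: x right, y down, z forward; pixel columns grow to the right and rows downward; lengths in m; the calibration is good to about 2 mm. The wrist camera is an equidistant fisheye: a pixel r from the principal point sees the ray r / f radians off the axis. A picture is of the moment at which its call begins: read the wrist's pose just before it. get_calibration takes no time and is no camera call; for the wrist camera it gives the pose at the moment of the call.
A pose or a line that the arm cannot do raises IKError and nothing moves.
- hand_in(): hands the job in, once; it reports no verdict.
The state is a dict: "time": time; "joints": joint angles; "qd": joint speeds; "effort": joint torques, N m; "position": TCP position; "tool_rot": TCP orientation; "ft_force": force on the tool from outside, world axes, zero at the start; "wrist_torque": the same for the moment, N m; "width": finger opening in m.
Only numpy, scipy, OpenCV 4.12 (cv2) and the standard library are available. Lean on these libraries where they do the work, as an engineer would, in place of code of your own. Each camera call takes 0.05 s, during which the arm holds its last target.

## Working session

There is one attempt and no reset: what is moved stays moved. The work goes in short steps, each a Python script; the robot and the scene stay as the last script left them, time stands still between calls to the robot, and variables do not carry over. Pictures are saved under pics/ and viewed, and the job is handed in when it is done.

```bash
mkdir -p pics; ls; python3 - <<'E'
from station import *
import cv2
for n in("scene","top"):
    cv2.imwrite(f"pics/{n}0.png",camera(n)); c=get_calibration(n); print(n,c)
print(get_obs())
E
```

```text
pics
scene {'intrinsics': array([[368.34078194,   0.        , 263.52245655],
       [  0.        , 368.34078194, 194.63576967],
       [  0.        ,   0.        ,   1.        ]]), 'xyz': array([ 0.37008632, -0.08411708,  0.84301936]), 'rotation': array([-2.40141607,  1.4676686 , -0.27522974])}
top {'intrinsics': array([[358.1550021 ,   0.        , 254.53414543],
       [  0.        , 358.1550021 , 194.24681473],
       [  0.        ,   0.        ,   1.        ]]), 'xyz': array([0.51167517, 0.02811093, 0.87442671]), 'rotation': array([-2.16818574,  2.15991436, -0.18484812])}
{'time': 0.1, 'joints': array([-1.39815745e+00,  3.59393385e-01,  1.51129303e+00,  3.48480944e-06,
        1.27248644e+00, -1.15137390e-01]), 'qd': array([ 5.29666928e-05, -2.49885251e-03, -2.61353590e-03,  1.00263528e-03,
        9.49859820e-04, -1.22251168e-03]), 'effort': array([ 9.79354772e-04, -5.16354203e+01, -2.71406865e+01,  6.77688047e-02,
        2.76547763e-02, -3.34290291e-05]), 'position': array([ 0.17020995, -0.57502389,  0.40392885]), 'tool_rot': array([-2.51614979e+00,  1.87929812e+00,  1.80067191e-03]), 'ft_force': array([ 0.14530003,  0.33816204, -0.12756258]), 'wrist_torque': array([ 0.00954226, -0.02484448, -0.02217573]), 'width': 0.08779561287085642}
```

View pics/scene0.png

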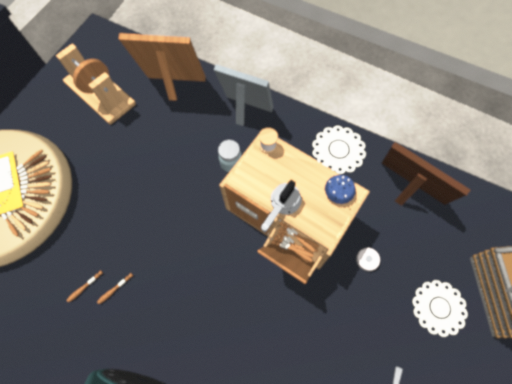

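View pics/top0.png

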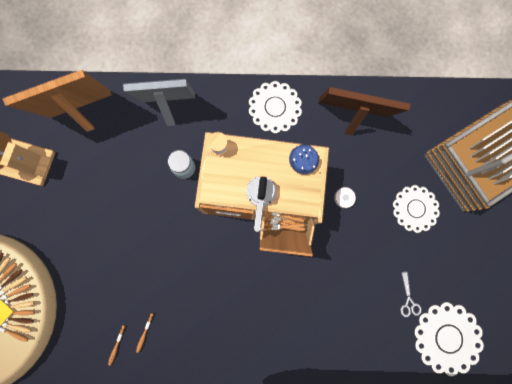

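Top view: chest at about (262,180), the right (-y) bin is open with its lip near (287,250), and the finger points to the front. I'll enlarge both views.

```bash
python3 - <<'E'
import cv2
a=cv2.imread("pics/top0.png")[120:270,180:340]; cv2.imwrite("pics/top0z.png",cv2.resize(a,None,fx=4,fy=4,interpolation=cv2.INTER_CUBIC)) 
a=cv2.imread("pics/scene0.png")[115:285,205:385]; cv2.imwrite("pics/scene0z.png",cv2.resize(a,None,fx=3.5,fy=3.5,interpolation=cv2.INTER_CUBIC))
E
```

```text
(no output)
```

View pics/top0z.png

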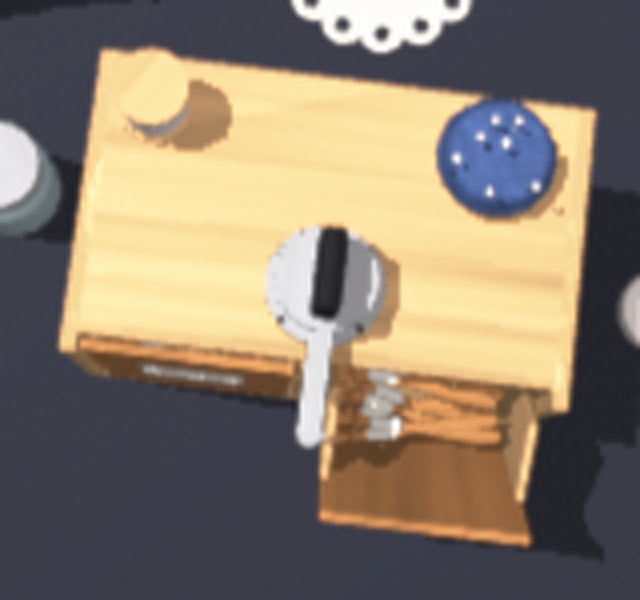

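View pics/scene0z.png

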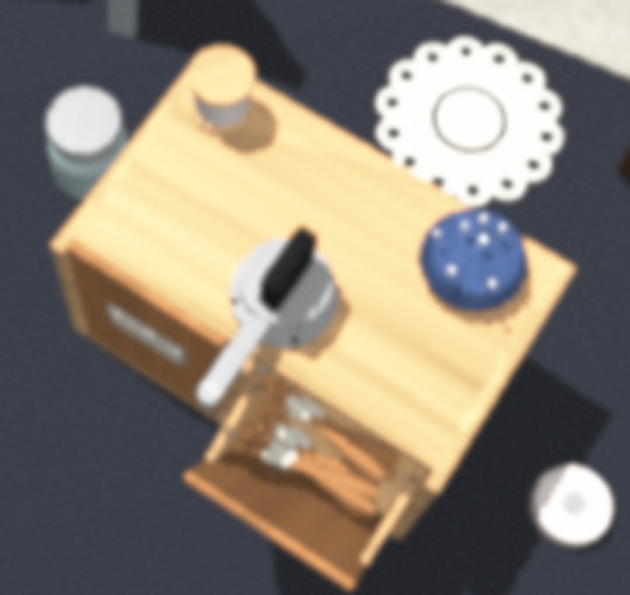

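```bash
cat > h.py <<'E'
from station import *
import numpy as np, cv2
from scipy.spatial.transform import Rotation as R
from scipy.optimize import least_squares
def proj(n,P):
    c=get_calibration(n); P=np.atleast_2d(P)
    rv=R.from_rotvec(c["rotation"]).inv()
    p=rv.apply(P-c["xyz"]); K=c["intrinsics"]
    return p[:,:2]/p[:,2:]*K[0,0]+K[:2,2]
def ray(n,px,z):
    c=get_calibration(n);K=c["intrinsics"]
    d=R.from_rotvec(c["rotation"]).apply(np.r_[(np.array(px)-K[:2,2])/K[0,0],1]); o=c["xyz"]
    return o+d*(z-o[2])/d[2]
E
python3 - <<'E'
from h import *
t=lambda *p:(np.array(p)+.5)/4-.5+[180,120]
s=lambda *p:(np.array(p)+.5)/3.5-.5+[205,115]
F={"top":[((110,130,150),t(102,50)),((110,-130,150),t(595,110)),((-48,-130,150),t(568,410)),((-48,130,150),t(62,350))],
"scene":[((-48,130,150),s(55,243)),((110,-130,150),s(575,268)),((-48,-130,150),s(437,490))]}
def res(q,names=("top","scene")):
    r=[]
    for n in names:
        for P,px in F[n]:
            w=R.from_euler('z',q[2]).apply(np.array(P)/1000)+[q[0],q[1],0]
            r.append(proj(n,w)[0]-px)
    return np.array(r)
for names in (("top",),("scene",),("top","scene")):
    o=least_squares(lambda q:res(q,names).ravel(),[.55,0,0]); print(names,o.x,res(o.x,names).round(2).tolist())
q=o.x; Ri=R.from_euler('z',-q[2])
for nm,n,px,z in (("grip","top",t(331,272),.212),("grip","scene",s(288,268),.212),("ftip","top",t(308,436),.176),("ftip","scene",s(210,388),.176),("lipL","top",t(320,520),.145),("lipR","top",t(529,543),.145),("lipL","scene",s(187,478),.145),("lipR","scene",s(352,587),.145)):
    w=ray(n,px,z); print(nm,n,w.round(4),(Ri.apply(w-[q[0],q[1],0])*1000).round(1))
E
```

```text
('top',) [ 0.61896037 -0.00836619 -0.11302252] [[-0.02, 0.06], [0.18, -0.01], [0.31, -0.05], [-0.47, -0.02]]
('scene',) [ 0.62074299 -0.00720413 -0.12432048] [[-0.65, -0.27], [0.46, -0.19], [0.18, 0.32]]
('top', 'scene') [ 0.61958372 -0.00779004 -0.11714108] [[-0.04, -0.45], [0.09, -0.03], [-0.09, -0.11], [-0.81, -0.6], [-0.82, 0.76], [0.4, -0.15], [0.62, 0.69]]
grip top [ 0.6169 -0.0076  0.212 ] [-2.70e+00 -1.00e-01  2.12e+02]
grip scene [ 0.6133 -0.0088  0.212 ] [ -6.1  -1.7 212. ]
ftip top [0.5418 0.0018 0.176 ] [-78.3   0.4 176. ]
ftip scene [0.5456 0.0026 0.176 ] [-74.7   1.7 176. ]
lipL top [ 0.501  -0.0055  0.145 ] [-118.   -11.6  145. ]
lipR top [ 0.4897 -0.1111  0.145 ] [-117.  -117.8  145. ]
lipL scene [ 0.5023 -0.0055  0.145 ] [-116.7  -11.4  145. ]
lipR scene [ 0.4903 -0.1105  0.145 ] [-116.4 -117.2  145. ]
```

Top and scene agree to a few mm: the chest is at (0.619, -0.008) with yaw about -0.117, and the lip at tilt about 0.49 on the -y side. Next I close the gripper and push the bin.

```bash
cat >> h.py <<'E'
Q=np.array([.6193,-.0079]); YAW=-.116
def W(x,y,z): return np.r_[Q+R.from_euler('z',YAW).as_matrix()[:2,:2]@np.array([x,y]),z]
def O(a): return (R.from_euler('z',YAW+a)*R.from_euler('x',np.pi)).as_rotvec()
E
python3 - <<'E'
from h import *
for a in (0,np.pi): print("push",a,solve_ik(W(-.16,-.075,.145+.182),O(a)))
for a in (np.pi/2,-np.pi/2):
    for d in (0,.785): print("knob",a,d,solve_ik(W(0,0,.2+.163),O(a+d)))
E
```

```text
push 0 [-0.2921      0.24925012  1.90453017  0.          0.98781236 -0.1761    ]
push 3.141592653589793 [-0.2921      0.24925012  1.90453017  0.          0.98781236  2.96549266]
knob 1.5707963267948966 0 [-1.24231980e-01  4.24302367e-01  1.51556994e+00 -4.44089210e-16
  1.20172035e+00 -1.57902831e+00]
knob 1.5707963267948966 0.785 [-0.12423198  0.42430237  1.51556994  0.          1.20172035 -2.36402831]
knob -1.5707963267948966 0 [-1.24231980e-01  4.24302367e-01  1.51556994e+00 -4.44089210e-16
  1.20172035e+00  1.56256435e+00]
knob -1.5707963267948966 0.785 [-1.24231980e-01  4.24302367e-01  1.51556994e+00 -4.44089210e-16
  1.20172035e+00  7.77564347e-01]
```

```bash
python3 - <<'E'
from h import *
grip(0.0,20)
move_ptp(W(-.165,-.075,.25+.182),O(0))
move_l(W(-.165,-.075,.140+.182))
f0=get_obs()["ft_force"]
print(move_l(W(-.10,-.075,.140+.182),velocity=.06,guard=15), get_obs()["ft_force"]-f0)
hit=move_l(W(-.050,-.075,.140+.182),velocity=.03,guard=14)
o=get_obs();p=o["position"];print(hit,R.from_euler('z',-YAW).apply(p-np.r_[Q,0]),o["ft_force"]-f0,o["time"])
cv2.imwrite("pics/top1.png",cv2.resize(camera("top")[120:270,180:340],None,fx=4,fy=4,interpolation=cv2.INTER_CUBIC))
E
```

```text
False [-0.41979644 -0.48210425 -1.13404232]
True [-0.0578742  -0.07488477  0.32124287] [ 0.37368762 -1.00516555 -0.17581921] 6.9583
```

View pics/top1.png

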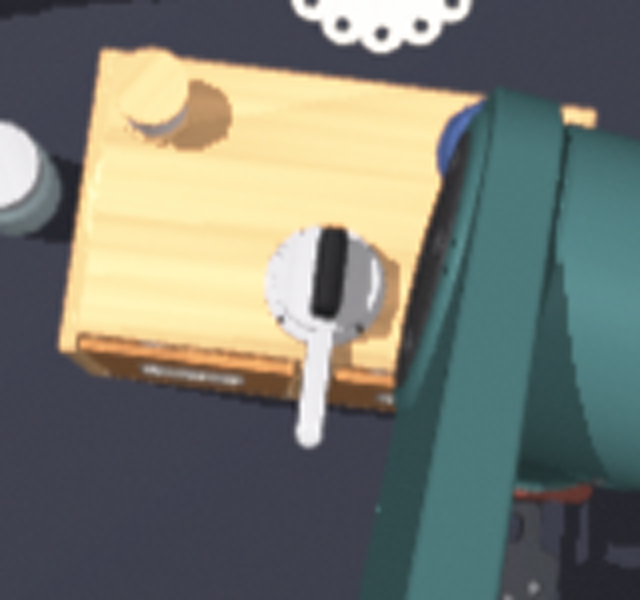

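The visible part of the bin's lip (330-395, 375) lines up with the shut bin, so it looks home. I'll push a little more to confirm a hard stop, then back off and look.

```bash
python3 - <<'E'
from h import *
f0=get_obs()["ft_force"]
hit=move_l(W(-.050,-.075,.140+.182),velocity=.02,guard=14)
o=get_obs();p=o["position"];print(hit,R.from_euler('z',-YAW).apply(p-np.r_[Q,0]),o["ft_force"]-f0)
wait(.2); print(get_obs()["ft_force"]-f0)
move_l(W(-.10,-.075,.140+.182))
move_l(W(-.165,-.075,.29+.182),velocity=.25)
print(get_obs()["time"])
cv2.imwrite("pics/top2.png",cv2.resize(camera("top")[120:270,180:340],None,fx=4,fy=4,interpolation=cv2.INTER_CUBIC))
cv2.imwrite("pics/sc2.png",cv2.resize(camera("scene")[115:285,205:385],None,fx=3.5,fy=3.5,interpolation=cv2.INTER_CUBIC))
E
```

```text
True [-0.05620267 -0.07479998  0.32046709] [ 0.46168534  0.0469033  -1.12645046]
[ 0.84472336 -0.22889816  0.58580114]
8.7917
```

View pics/top2.png

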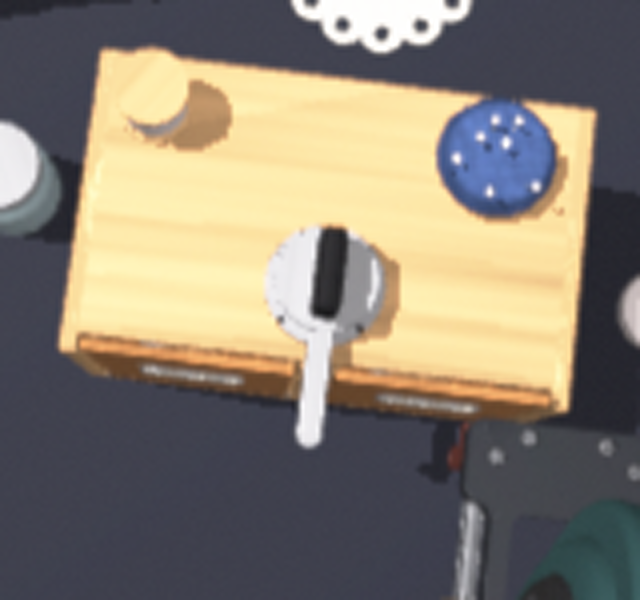

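View pics/sc2.png

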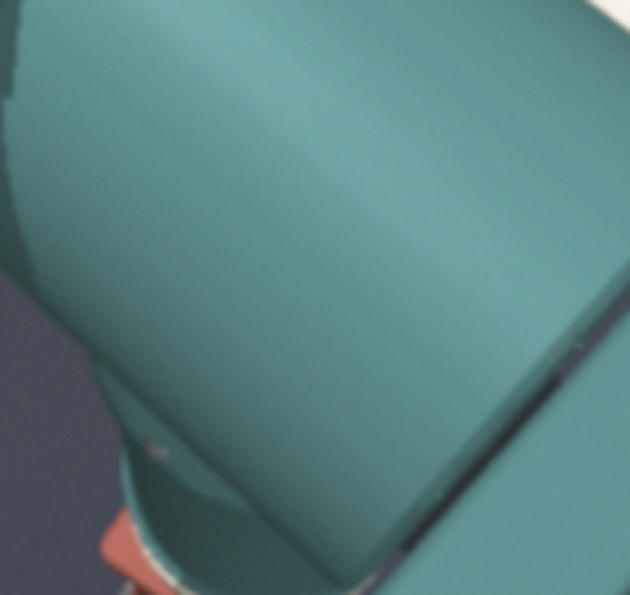

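The two lips are collinear ((78,338)-(293,367) and (335,374)-(550,400)), so the bin is home. Now I grasp the knob and lift it.

```bash
python3 - <<'E'
from h import *
a=-np.pi/2
grip(.05,40)
move_ptp(W(-.001,0,.28+.163),O(a))
move_l(W(-.001,0,.199+.163),velocity=.1,guard=10)
grip(0,40)
o=get_obs();f0=o["ft_force"];print(o["width"],o["position"],f0)
cv2.imwrite("pics/wr3.png",camera("wrist"))
print(move_l(o["position"]+[0,0,.014],velocity=.03,guard=35))
wait(.2)
n=get_obs();print(n["width"],n["position"]-o["position"],n["ft_force"]-f0,n["time"])
E
```

```text
0.013755534705110019 [ 0.61835819 -0.00702713  0.3621941 ] [0.66879771 5.43665907 1.20481334]
False
0.013755472035504809 [4.71679013e-05 2.57487212e-04 1.29179467e-02] [  3.60288729  -1.46284672 -12.46808518] 13.8083
```

View pics/wr3.png

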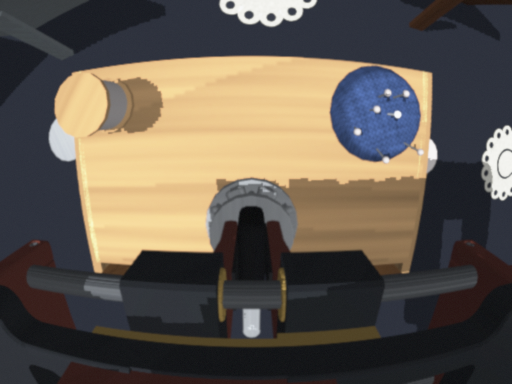

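The wing is between the pads (width 13.8 mm) and lifted 12.9 mm against 12.5 N, which matches the spring. Now I turn it +0.785.

```bash
python3 - <<'E'
from h import *
a=-np.pi/2
o=get_obs();p=o["position"]+[0,.0006,.0011]
for d in (.26,.52,.785):
    print(move_l(p,O(a+d),velocity=.05,guard=30)); n=get_obs();print(d,n["position"],n["ft_force"],n["wrist_torque"],n["time"],n["width"])
cv2.imwrite("pics/top4.png",cv2.resize(camera("top")[120:270,180:340],None,fx=4,fy=4,interpolation=cv2.INTER_CUBIC))
cv2.imwrite("pics/wr4.png",camera("wrist"))
E
```

```text
False
0.26 [ 0.61845798 -0.00640055  0.37545515] [  3.24398455   1.29572267 -10.74079786] [ 0.29796289 -0.87311079  0.06805564] 14.2167 0.013484705085979253
False
0.52 [ 0.61842778 -0.00637066  0.37595643] [  4.64637573   0.94941056 -11.04319442] [ 0.14710564 -0.87669723 -0.01025647] 14.625 0.013535997777784933
False
0.785 [ 0.61841387 -0.00630231  0.37615136] [  4.12610535  -0.0615737  -11.6220275 ] [-0.00772555 -0.91522887  0.01181678] 15.0417 0.013694148570265588
```

View pics/wr4.png

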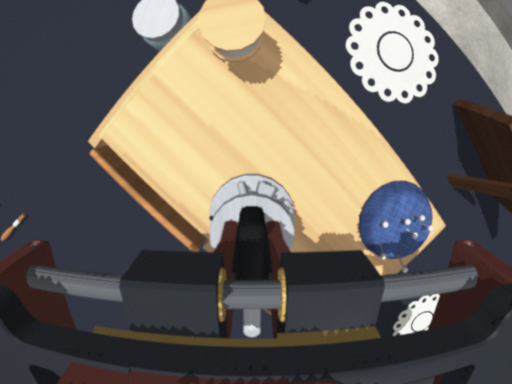

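The wrist view shows the finger turned with the gripper (tip at (252,330)) while the chest is now 45° askew. Torque about z is low. I'll lower into the notch, release and retract.

```bash
python3 - <<'E'
from h import *
p=get_obs()["position"]
print(move_l([p[0],p[1],.3632],velocity=.04,guard=25)); wait(.2)
n=get_obs();print(n["position"],n["ft_force"],n["time"])
grip(.05,20); wait(.2)
p=get_obs()["position"]
move_l(p+[0,0,.12],velocity=.15)
move_ptp([.30,-.42,.45],O(0)); wait(.3)
print(get_obs()["time"],get_obs()["ft_force"])
cv2.imwrite("pics/top5.png",cv2.resize(camera("top")[120:270,180:340],None,fx=4,fy=4,interpolation=cv2.INTER_CUBIC))
cv2.imwrite("pics/sc5.png",cv2.resize(camera("scene")[115:285,205:385],None,fx=3.5,fy=3.5,interpolation=cv2.INTER_CUBIC))
E
```

```text
False
[ 0.61839982 -0.00636294  0.36343309] [ 3.08339173 -0.45283948 -6.77284218] 15.8167
19.8917 [ 0.1030669  -0.04148599 -0.83956285]
```

View pics/top5.png

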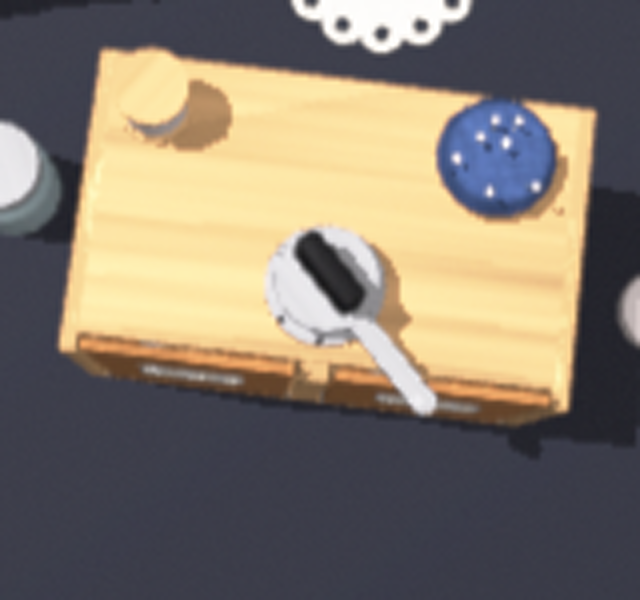

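View pics/sc5.png

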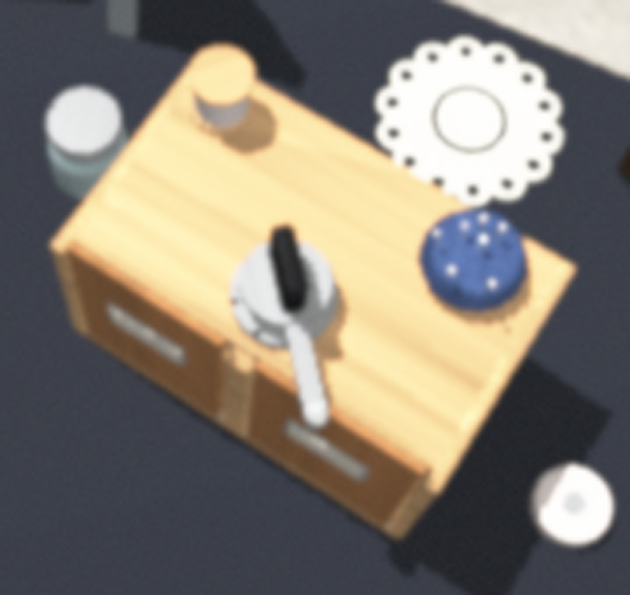

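The finger lies across the right bin, its tip at (425,404) in top and (316,412) in scene. I'll check numerically whether it is seated and at which angle.

```bash
python3 - <<'E'
from h import *
t=lambda p:(p+.5-[180,120])*4-.5
s=lambda p:(p+.5-[205,115])*3.5-.5
for l in (0,.01,.014):
  for k in (.70,.785,.86):
    P=[W(-.0765*np.cos(k),-.0765*np.sin(k),.176+l)]; G=[W(0,0,.212+l)]
    print(l,k,"tip top",t(proj("top",P))[0].round(0),"scene",s(proj("scene",P))[0].round(0),"grip",t(proj("top",G))[0].round(0),s(proj("scene",G))[0].round(0))
P=[W(-.0765,0,.176)];print("ref before",t(proj("top",P)),s(proj("scene",P)))
# two-view triangulation of tip and wing, before/after
T=lambda *p:(np.array(p)+.5)/4-.5+[180,120]
S=lambda *p:(np.array(p)+.5)/3.5-.5+[205,115]
for nm,a,b in (("tip before",T(308,436),S(210,388)),("tip after",T(425,404),S(316,412))):
    o=least_squares(lambda X:np.r_[proj("top",X)[0]-a,proj("scene",X)[0]-b],[.55,0,.17]); c=R.from_euler('z',-YAW).apply(o.x-np.r_[Q,0]);print(nm,c,np.arctan2(-c[1],-c[0]),o.fun)
E
```

```text
0 0.7 tip top [414. 408.] scene [306. 415.] grip [332. 267.] [291. 258.]
0 0.785 tip top [425. 400.] scene [318. 414.] grip [332. 267.] [291. 258.]
0 0.86 tip top [434. 393.] scene [329. 411.] grip [332. 267.] [291. 258.]
0.01 0.7 tip top [416. 407.] scene [308. 410.] grip [333. 263.] [293. 251.]
0.01 0.785 tip top [427. 399.] scene [320. 409.] grip [333. 263.] [293. 251.]
0.01 0.86 tip top [436. 391.] scene [331. 406.] grip [333. 263.] [293. 251.]
0.014 0.7 tip top [417. 406.] scene [308. 408.] grip [333. 262.] [293. 248.]
0.014 0.785 tip top [428. 399.] scene [321. 407.] grip [333. 262.] [293. 248.]
0.014 0.86 tip top [437. 391.] scene [331. 404.] grip [333. 262.] [293. 248.]
ref before [[309.66464517 432.91810515]] [[210.81800419 392.91365681]]
tip before [-0.0780887   0.00044105  0.18846588] -0.0056479922417763066 [ 0.34402951 -0.26515105 -0.41229204  0.08122332]
tip after [-0.05659943 -0.05328836  0.18532285] 0.7552759637605673 [-0.03336555  0.02537738  0.03908038 -0.00829779]
```

```bash
python3 - <<'E'
from station import *
print(hand_in())
E
```

```text
the job is handed in; nothing more can be done
None
```

I closed the open bin (the robot's right, the chest's -y side) and locked it with the knob. The job was handed in after about 20 s of robot time; no verdict is reported.

- **Bin:** I pushed the lip with closed fingers until the force guard stopped the move twice, the second time 1.7 mm further on. In the top view its lip was then in line with the shut bin's, so both look home.
- **Knob:** I gripped the wing, lifted it 12.9 mm against about 12.5 N, and turned it +0.785 rad. I then lowered it into the notch, released it and moved the arm well clear.
- **Last checks:** From the two camera views the finger points at about 0.76 rad. Its tip is at about the same height as before the lift (185 mm after, 188 mm before), so the knob looks fully down. The spool, pincushion, jar and tape measure appear where they were at the start.
- **Disagreement:** Both tip heights read about 10 mm above the stated 176 mm, a bias of that two-view measurement. I therefore relied on the before-and-after comparison, not the absolute height.

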